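Put the chuck key away in the latching tray

ROBOT

A 6-joint arm with a two-finger parallel gripper is mounted at the origin on the work surface. World frame = base frame: x ahead of the robot, y to its left, z up, the work surface at z = 0. Lengths are in m, angles in rad, forces in N, time in s.
With the tool pointing down it reaches from about 0.35 to 0.775 m from the base axis. Payload 7.3 kg.
Tool frame: the origin (TCP) lies on the centre line of the jaws, within the pads' length; the fingertips stand robot.nose_length ahead of it and the grasp point (between the pads) is the TCP (robot.nose_length is the distance from the TCP to the fingertips, in m); z points along the fingers, y is the direction in which the jaws open and shut (so a half turn about z gives the same grasp; the last joint's range is limited). The gripper opens to 92 mm and grips with 3 to 60 N. Pads are 19 mm wide; open, the fingers measure 130 mm over their backs; the gripper's body (75 mm by 190 mm) begins 47 mm behind the grasp point.
Start: joints at [-1.359, 0.342, 1.524, -0, 1.275, -0.146], TCP at [0.184, -0.492, 0.246] pointing down, gripper open.
Joint ranges: [-2.53, 2.53], [-0.77, 2.02], [0.04, 2.7], [-1, 4.14], [0.28, 2.66], [-3.11, 3.11]. Speed limits (rad/s): [2.57, 2.57, 3.14, 3.14, 3.14, 3.14].

INTERFACE

Orientations are given as [roll, pitch, yaw] about the fixed x, y, z axes, in that order (R = Rz(yaw) Ry(pitch) Rx(roll)).
In Python, from cell import robot, read_camera gives the robot as it stands.
- The arm moves only by the shell command python3 -m crank 'ROWS' [FORCE]. ROWS is JSON, a list of rows, each a list of 7 numbers: the shift along the tool's x, y, z in cm, then the turn, a rotation vector about the tool's x, y, z in degrees, then the opening, from 0 (shut) to 1 (fully open). In form: [[tx, ty, tz, wx, wy, wz, jaw], ...]. A call has 1 to 5 rows; each row is the pose to reach, as a shift and turn from the pose commanded when the call began, along the tool's axes at that moment; what a row does not reach only later rows make up. A row lasts 1/8 s, in which the tool goes at most 62.5 mm and 10.7 degrees, less where a joint would pass 70% of its speed; a pose out of reach is approached as far as the arm can. A call with a gripper value outside its range is refused whole. The fingers move at their own pace and stop on an object; FORCE is the grip in N (left out, the last holds). Time passes only in rows, so rows that repeat a pose let the fingers close. It gives the time, the measured TCP pose, the force and the opening at its end, in the units of the state.
- robot.observe(): the state, without advancing time (a new reading comes with each control period).
- read_camera(name): name is "side" or "top"; returns a dict with "frame" (480x640x3 uint8, red, green, blue), "intrinsics" (3x3 intrinsics, pixels), "distortion" ([k1, k2, p1, p2, k3] as OpenCV has them; the pictures are not rectified), "R" (3x3) and "t" (3): a world point X has camera coordinates R X + t. Camera axes: x right, y down, z forward; pixel columns grow to the right and rows downward; lengths in m; the calibration is good to about 2 mm. A picture is of the moment at which its call begins. There is no depth.
- robot.hand_in(): hands the job in, once; it reports no verdict.
The state is a dict: "time": time; "qpos": joint angles; "qvel": joint speeds; "joint_efforts": joint torques, N m; "tool_pos": TCP position; "tool_rot": TCP orientation; "contact_force": force on the tool from outside, world axes, zero at the start; "torque": the same for the moment, N m; "opening": finger opening in m.
Only numpy, scipy, OpenCV 4.12 (cv2) and the standard library are available. Lean on these libraries where they do the work, as an engineer would, in place of code of your own. Each camera call takes 0.05 s, during which the arm holds its last target.

TASK

Press the black release on top of the grey accessory case so that its tray springs out, and set the T-handled drill chuck key down inside the tray, lying flat. Then push the tray home by its front until it clicks and stays shut, using only gentle finger force (never more than 20 N on the case, tray or release), and leave everything else on the bench where it is.

Things in the scene. Friction and masses are not known exactly. Their poses are not given: they have to be found in the camera images.
- case: grey painted steel case fixed to the bench, 170 (x, front to back) x 180 (y) x 56 mm high; origin under its centre, front face 85 mm towards its -x. Its black release is on top, near the front left corner; an aluminium tray runs out of its front. Case, tray and release must never feel more than 20 N from the robot, as when rammed against the hard stop behind home
- tray (a joint): how far out the tray is, m, along the case's -x: 0.110 fully out; shut it reads 0 to 0.006 (the catch is set differently in each case). A spring drives it out, 4 N when shut, 1.5 N when out. Pushed in, it rides a damped ramp from 9 to 5 mm before home (push 8 to 12 N if slow, far more if fast), then 5 mm easily (4 N) till the catch snaps up at home; a hard stop is 1.5 mm on. Let go before the snap and it springs out
- tray_front (a point): centre of the outer face of the tray's flat front panel, where to push; the panel is 170 wide (y), 44 high, its top 50 mm above the bench, this point 28 mm above the bench; axes as the case's: push along +x. Shut, this face stands about 15 mm in front of the case
- tray_spot (a point): point on the tray's inner floor, 9 mm above the bench; with the tray fully out it lies midway between the front panel and the case, which are then 117 mm apart; axes as the case's; moves with the tray. Inside the tray is 132 mm wide (y) with side walls 27 mm high; the case's roof is 43 mm above its floor
- release_top (a point): centre of the top of the release, a black round cap of diameter 28 mm that stands 12 mm proud of the case top, 68 mm above the bench; pressed straight down
- release (a joint): how far the release is pressed, m: 0 up, 0.009 fully down on a hard stop. It is damped: pressed slowly it needs 1.5 N to start and 4 N to go fully down, more if fast, and lets the tray go at about 3 to 5 mm. It dips by itself while the tray rides the ramp and comes up again at the click
- chuck_key: steel drill chuck key lying flat, a T: 12 mm diameter shaft along its x, cross bar of diameter 7 and length 63 mm along its y through a 16 mm square hub at x = -28 mm, 14 x 16 x 16 mm toothed head at x = +22 to +36 mm, 72 mm long in all, axis 8 mm above its underside, 90 g; origin under the middle of the shaft, z up. The plain shaft from x = -20 to +22 mm is the place to grip
- key_mid (a point): middle of the chuck key's shaft, on the shaft's axis, 8 mm above the key's underside; axes as the key's
- countersink: hand countersink: square wooden handle 50 x 24 x 24 mm with a steel cone bit along +x, 87 mm long in all; origin under it, x along it. Bystander: leave alone
- collet: dark steel block 45 x 30 x 20 mm with a 12 mm shank towards +x, 73 mm long in all; origin under the block. Bystander: leave alone
- offcuts: stack of three offcuts of wood, 90 x 60 x 60 mm high; origin under its centre. Bystander: leave alone
- tape_measure: black tape measure, 70 x 40 x 65 mm high; origin under its centre. Bystander: leave alone
- glue: white glue bottle, diameter 56, height 150 mm; origin under its centre. Bystander: leave alone
- sanding_block: cork sanding block 100 x 60 x 33 mm; origin under its centre. Bystander: leave alone
- push_stick: flat plywood push stick, about 225 mm long along x, 45 wide, 12 mm thick; origin under it. Bystander: leave alone

How it is judged:
By the outcome, as a careful person would: the job done as asked, in the order asked, and still so for the second after the job is handed in, with the robot touching nothing.
It also fails if it takes over 72 s, if anything falls off the work surface, if the arm or the gripper's body presses on something with over 40 N, if the wrist force passes 120 N, or if a joint passes its speed limit or range.

## Working session

There is one attempt and no reset: what is moved stays moved. The work goes in short steps, Python scripts to look and compute and a shell command to move; the robot and the scene stay as the last step left them, time stands still between calls to the robot, and variables do not carry over. Pictures are saved under pics/ and viewed, and the job is handed in when it is done.

```bash
mkdir -p pics; ls
python3 - <<'E'
from cell import robot, read_camera
import cv2
print(robot.observe(), robot.nose_length)
for n in("side","top"):
    c=read_camera(n); cv2.imwrite(f"pics/{n}0.png",c["frame"][:,:,::-1]); print(n,c["intrinsics"],c["distortion"],c["R"],c["t"])
E
```

```text
pics
{'time': 0.0, 'qpos': array([-1.35901578e+00,  3.42686535e-01,  1.52502154e+00, -1.61547098e-05,
        1.27542928e+00, -1.45999563e-01]), 'qvel': array([-0.00167357, -0.00032052, -0.00036767, -0.00053412, -0.00056833,
        0.00025756]), 'joint_efforts': array([-2.90578799e-03, -4.31250215e+01, -2.44222373e+01,  7.16560520e-02,
        5.59416006e-02, -1.08159143e-04]), 'tool_pos': array([ 0.18378638, -0.49136249,  0.24506216]), 'tool_rot': array([-3.14006214e+00, -2.09441158e-04,  3.57784665e-01]), 'contact_force': array([0.29421919, 0.74152093, 0.59471672]), 'torque': array([0.05663987, 0.00839619, 0.02472793]), 'opening': 0.09190771875376552} 0.019
side [[600.58584871   0.         315.1494515 ]
 [  0.         600.58584871 241.57388638]
 [  0.           0.           1.        ]] [-0.15960844  0.          0.          0.          0.        ] [[-0.84981252 -0.52698527  0.010257  ]
 [-0.34989879  0.54947694 -0.75871333]
 [ 0.39419477 -0.648353   -0.6513439 ]] [0.43006974 0.2108119  1.41328045]
top [[532.38847763   0.         323.02773285]
 [  0.         532.38847763 240.65106763]
 [  0.           0.           1.        ]] [0.00229456 0.         0.         0.         0.        ] [[ 4.70909695e-03 -9.99987679e-01  1.57029798e-03]
 [-9.92382409e-01 -4.86658772e-03 -1.23099430e-01]
 [ 1.23105556e-01 -9.78648939e-04 -9.92393100e-01]] [0.02030375 0.49215325 1.24395854]
```

View pics/side0.png

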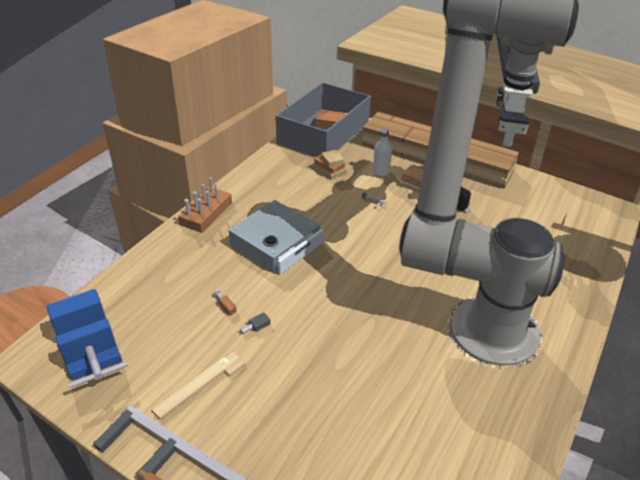

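View pics/top0.png

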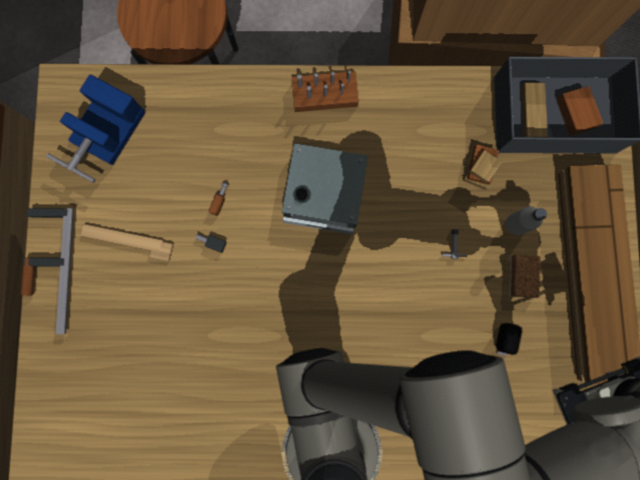

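The top view shows the case around (325,187), the release at (302,194) and the key at (454,245). The side view shows the case at (277,235) and the key at (374,200). Next I'll zoom in on both.

```bash
cat > h.py <<'E'
import numpy as np, cv2
from cell import robot, read_camera
def cam(n): return read_camera(n)
def ray(c,u,v):
    p=cv2.undistortPoints(np.array([[[u,v]]],float),c["intrinsics"],np.array(c["distortion"]))[0,0]
    R=np.array(c["R"]);t=np.array(c["t"])
    return -R.T@t, R.T@np.array([p[0],p[1],1])
def atz(c,u,v,z):
    o,d=ray(c,u,v); return o+d*(z-o[2])/d[2]
def proj(c,P):
    r,_=cv2.Rodrigues(np.array(c["R"]))
    return cv2.projectPoints(np.array(P,float).reshape(-1,3),r,np.array(c["t"]),c["intrinsics"],np.array(c["distortion"]))[0][:,0]
def crop(c,name,x0,y0,w,h,k,pts=None):
    im=np.ascontiguousarray(c["frame"][y0:y0+h,x0:x0+w,::-1])
    im=cv2.resize(im,None,fx=k,fy=k,interpolation=cv2.INTER_CUBIC)
    if pts is not None:
        for p in proj(c,pts): cv2.circle(im,tuple(int(round(q)) for q in ((p[0]-x0+.5)*k-.5,(p[1]-y0+.5)*k-.5)),3,(0,0,255),-1)
    cv2.imwrite("pics/"+name+".png",im)
    return im
E
python3 - <<'E'
from h import *
t=cam("top"); s=cam("side")
a=crop(t,"tc",270,130,110,110,5); b=crop(t,"tk",430,220,50,50,10)
d=crop(s,"sc",220,190,110,90,5); e=crop(s,"sk",350,180,50,40,10)
cv2.imwrite("pics/A.png",np.hstack([cv2.resize(a,(400,400)),cv2.resize(b,(400,400))]))
E
```

```text
(no output)
```

View pics/tc.png

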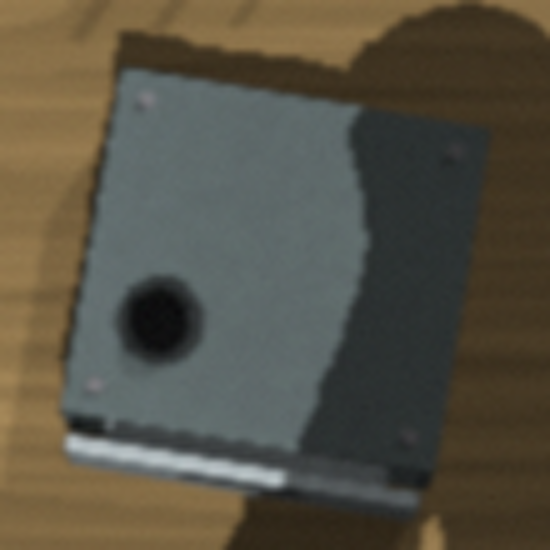

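View pics/tk.png

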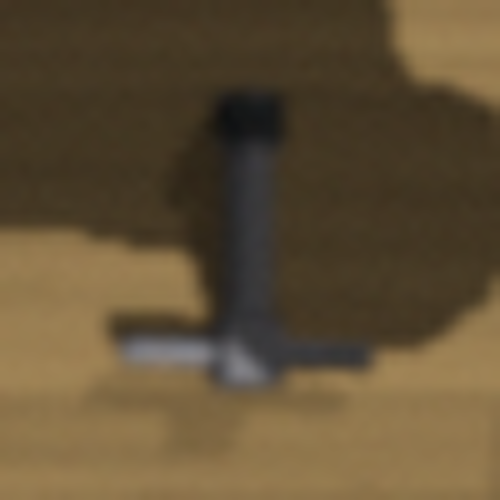

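View pics/sc.png

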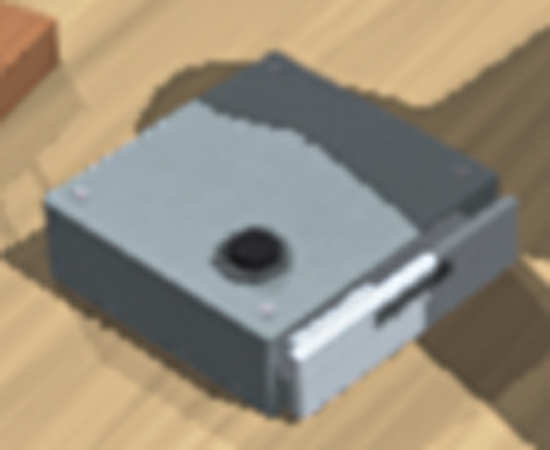

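View pics/sk.png

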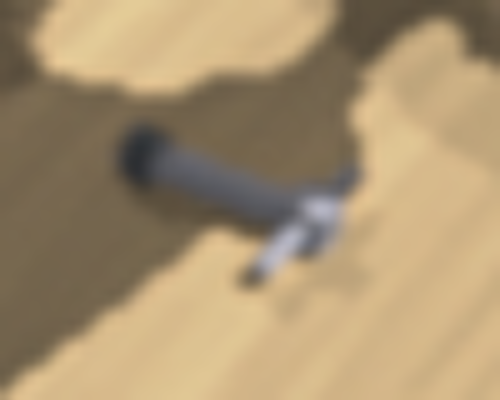

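Top crop: case roof corners at (122,70), (490,128), (432,470), (65,412) and release at (160,320). Key crop: head end at (250,95), hub at (245,360), bar tips at (120,350) and (372,357). Now I'll fit poses using both cameras.

```bash
cat > fit.py <<'E'
from h import *
from scipy.optimize import least_squares
t=cam("top"); s=cam("side")
def un(p,x0,y0,k): return [(p[0]+.5)/k-.5+x0,(p[1]+.5)/k-.5+y0]
def tf(q,L):
    c,sn=np.cos(q[2]),np.sin(q[2]); L=np.array(L,float)
    return np.c_[q[0]+c*L[:,0]-sn*L[:,1],q[1]+sn*L[:,0]+c*L[:,1],L[:,2]]
def fit(L,obs,q0,cams):
    r=lambda q:np.concatenate([(proj(c,tf(q,l))-o).ravel() for c,l,o in zip(cams,L,obs)])
    f=least_squares(r,q0); return f.x,np.abs(f.fun).max()
C=[[.085,.09,.056],[.085,-.09,.056],[-.085,-.09,.056],[-.085,.09,.056]]
to=np.array([un(p,270,130,5) for p in [(122,70),(490,128),(432,470),(65,412)]])
so=np.array([un(p,220,190,5) for p in [(45,203),(278,52),(498,182),(268,337)]])
for L,o,cm in (([C],[to],[t]),([C],[so],[s]),([C,C],[to,so],[t,s])): qc,e=fit(L,o,[.5,0,-.1],cm); print("case",qc,e)
rt=atz(t,*un((160,321),270,130,5),.068); rs=atz(s,*un((253,248),220,190,5),.068); print("rel",rt,rs)
# key: x axis towards head
K=[[.036,0,.012],[-.036,0,.010],[-.028,.0315,.008],[-.028,-.0315,.008]]
ko=np.array([un(p,430,220,10) for p in [(248,92),(245,385),(118,350),(374,357)]])
Ks=[[-.028,.0315,.008],[-.028,-.0315,.008],[.036,0,.008]]
kso=np.array([un(p,350,180,10) for p in [(250,275),(352,172),(130,152)]])
for L,o,cm in (([K],[ko],[t]),([Ks],[kso],[s]),([K,Ks],[ko,kso],[t,s])): qk,e=fit(L,o,[.4,-.2,0],cm); print("key",qk,e)
E
cat > /dev/null; python3 fit.py
```

```text
case [ 0.62625704  0.01854038 -0.15678497] 0.99054167874732
case [ 0.6231042   0.02098127 -0.17155409] 1.3905981660841462
case [ 0.62530956  0.01901224 -0.16198414] 1.7891012437406175
rel [0.59798113 0.07353744 0.068     ] [0.59532913 0.07815003 0.068     ]
key [ 0.48945041 -0.29632096 -0.02287142] 0.28584641438180824
key [ 0.48891057 -0.2949089  -0.06097768] 0.7425646418216161
key [ 0.48940425 -0.2961703  -0.03200669] 0.866078615164156
```

```bash
cat > go.py <<'E'
import sys; from h import *
from scipy.spatial.transform import Rotation as Ro
# usage: go.py x y z yaw -> shift cm / turn deg in tool axes
x,y,z,yaw=map(float,sys.argv[1:5])
o=robot.observe(); R0=Ro.from_euler("xyz",o["tool_rot"]); R1=Ro.from_euler("xyz",[np.pi,0,yaw])
d=R0.inv().apply(np.array([x,y,z])-o["tool_pos"])*100
w=(R0.inv()*R1).as_rotvec(degrees=True)
print("t",o["time"],"pos",o["tool_pos"].round(4),"rot",o["tool_rot"].round(4),"F",o["contact_force"].round(2),"open",round(o["opening"],4))
print("d cm",d.round(2),"w deg",w.round(2))
E
python3 go.py .597 .075 .15 -.16
python3 - <<'E'
from h import *
t=cam("top"); s=cam("side")
print("glue top",atz(t,540,213,.15),"glue base/ mid", atz(t,520,220,.075), atz(s,383,160,.09))
print("offcuts",atz(t,485,165,.06),"sand",atz(t,526,275,.033),"tape",atz(t,509,338,.065))
E
```

```text
t 0.3 pos [ 0.1839 -0.4917  0.2455] rot [-3.1412e+00 -1.0000e-04  3.5780e-01] F [ 0.63 -0.12 -0.45] open 0.0922
d cm [ 58.54 -38.6    9.57] w deg [-2.000e-02  0.000e+00  2.967e+01]
glue top [ 0.54032722 -0.45032935  0.15      ] glue base/ mid [ 0.53705632 -0.43422846  0.075     ] [ 0.50534931 -0.38576501  0.09      ]
offcuts [ 0.67170175 -0.36195172  0.06      ] sand [ 0.41204343 -0.45882648  0.033     ] tape [ 0.26647893 -0.40179283  0.065     ]
```

```bash
python3 -m crank '[[5,-4,0,0,0,10,0],[10,-8,0,0,0,20,0],[15,-12,0,0,0,29.7,0],[20,-15,0,0,0,29.7,0],[25,-18,0,0,0,29.7,0]]' 10; python3 go.py .597 .075 .15 -.16
```

```text
time: 1.02
tool_pos: [0.3556, -0.2344, 0.2461]
tool_rot: [3.141, -0.001, -0.161]
contact_force: [1.1, -0.3, 0.6]
opening: 0.0463
t 1.025 pos [ 0.3556 -0.2344  0.2461] rot [ 3.1409e+00 -1.0000e-03 -1.6140e-01] F [ 1.07 -0.26  0.64] open 0.0463
d cm [ 18.85 -34.42   9.6 ] w deg [ 0.04 -0.06 -0.08]
```

```bash
python3 -m crank '[[3,-6,0,0,0,0,0],[6,-11,0,0,0,0,0],[9,-16,0,0,0,0,0],[12,-21,2,0,0,0,0],[15,-26,4,0,0,0,0]]'; python3 go.py .597 .075 .15 -.16
```

```text
time: 1.65
tool_pos: [0.5456, -0.0016, 0.2055]
tool_rot: [3.141, -0.001, -0.16]
contact_force: [-0.9, -0.5, 1.0]
opening: 0.0009
t 1.65 pos [ 0.5456 -0.0016  0.2055] rot [ 3.1414e+00 -1.3000e-03 -1.6030e-01] F [-0.86 -0.52  0.97] open 0.0009
d cm [ 3.84 -8.38  5.55] w deg [ 0.01 -0.08 -0.02]
```

```bash
python3 -m crank '[[0,0,0,0,0,0,0],[0,0,0,0,0,0,0]]'; python3 go.py .597 .075 .12 -.16
```

```text
time: 1.9
tool_pos: [0.5441, -0.0034, 0.2056]
tool_rot: [3.141, 0.001, -0.16]
contact_force: [-1.1, 0.5, -0.1]
opening: 0.0008
t 1.9 pos [ 0.5441 -0.0034  0.2056] rot [ 3.1411e+00  6.0000e-04 -1.5980e-01] F [-1.06  0.52 -0.07] open 0.0008
d cm [ 3.98 -8.58  8.55] w deg [0.03 0.03 0.01]
```

```bash
python3 -m crank '[[2,-4,2,0,0,0,0],[4,-8.6,5,0,0,0,0],[4,-8.6,8.5,0,0,0,0],[4,-8.6,8.5,0,0,0,0],[4,-8.6,8.5,0,0,0,0]]'; python3 go.py .597 .075 .087 -.16
python3 - <<'E'
from h import *
t=cam("top"); s=cam("side")
a=crop(t,"t1",260,100,120,150,4); b=crop(s,"s1",210,150,130,130,4.5)
E
```

```text
time: 2.52
tool_pos: [0.5982, 0.0739, 0.1227]
tool_rot: [-3.141, -0.002, -0.162]
contact_force: [-0.2, 0.5, -0.3]
opening: 0.0002
t 2.525 pos [0.5982 0.0739 0.1227] rot [-3.1414e+00 -2.5000e-03 -1.6240e-01] F [-0.2   0.54 -0.34] open 0.0002
d cm [-0.15 -0.09  3.57] w deg [-0.01 -0.14 -0.13]
```

View pics/t1.png

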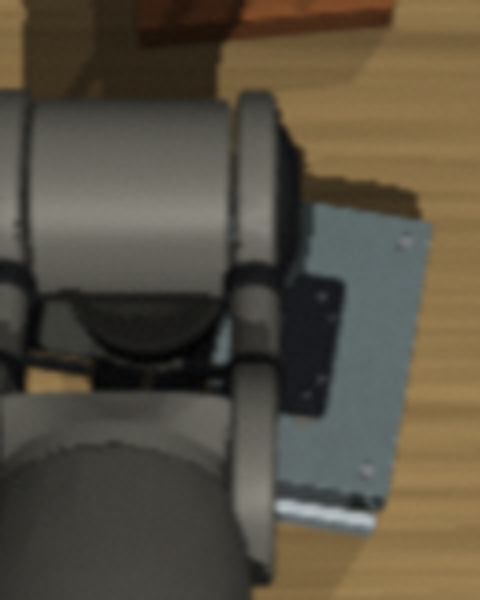

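View pics/s1.png

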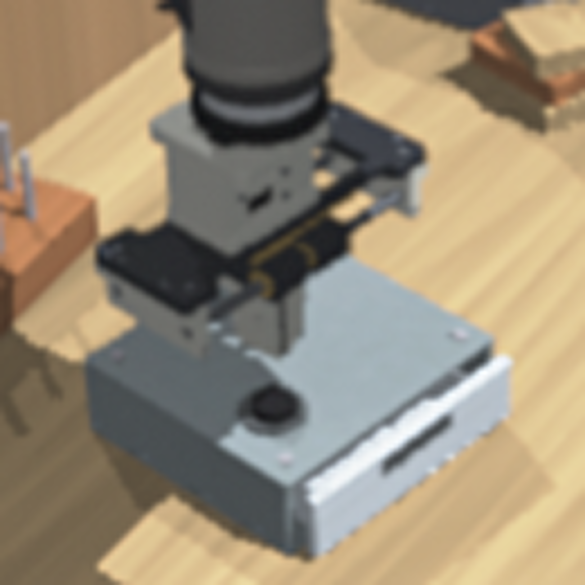

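The side view shows the closed fingertips at (270,350), just above the release at (272,402), over clear steel. I'll lower the fingers until they almost touch it.

```bash
python3 -m crank '[[-0.15,-0.1,1.2,0,0,0,0],[-0.15,-0.1,2.4,0,0,0,0],[-0.15,-0.1,2.8,0,0,0,0],[-0.15,-0.1,3.0,0,0,0,0],[-0.15,-0.1,3.1,0,0,0,0]]'; python3 go.py .597 .075 .087 -.16
```

```text
time: 3.25
tool_pos: [0.5964, 0.0764, 0.0896]
tool_rot: [3.142, -0.0, -0.161]
contact_force: [-0.2, -0.7, 0.8]
opening: 0.0005
t 3.25 pos [0.5964 0.0764 0.0896] rot [ 3.1415e+00 -1.0000e-04 -1.6060e-01] F [-0.19 -0.73  0.84] open 0.0005
d cm [0.08 0.13 0.26] w deg [ 0.   -0.01 -0.03]
```

```bash
python3 -m crank '[[0,0,0.1,0,0,0,0],[0,0,0.2,0,0,0,0],[0,0,0.3,0,0,0,0],[0,0,0.35,0,0,0,0],[0,0,0.4,0,0,0,0]]'; python3 go.py .597 .075 .087 -.16
```

```text
time: 3.88
tool_pos: [0.5964, 0.0764, 0.0858]
tool_rot: [3.142, -0.0, -0.161]
contact_force: [-0.2, -0.3, 0.9]
opening: 0.0
t 3.875 pos [0.5964 0.0764 0.0858] rot [ 3.1416e+00 -4.0000e-04 -1.6060e-01] F [-0.21 -0.27  0.85] open 0.0
d cm [ 0.08  0.13 -0.12] w deg [ 0.   -0.02 -0.03]
```

```bash
python3 -m crank '[[0,0,0.05,0,0,0,0],[0,0,0.1,0,0,0,0],[0,0,0.15,0,0,0,0],[0,0,0.2,0,0,0,0],[0,0,0.25,0,0,0,0]]'
```

```text
time: 4.5
tool_pos: [0.5962, 0.0764, 0.0833]
tool_rot: [3.141, 0.0, -0.161]
contact_force: [0.5, -0.1, 2.9]
opening: 0.0002
```

```bash
python3 -m crank '[[0,0,0.05,0,0,0,0],[0,0,0.1,0,0,0,0],[0,0,0.15,0,0,0,0],[0,0,0.2,0,0,0,0]]'
```

```text
time: 5.0
tool_pos: [0.5962, 0.0764, 0.0812]
tool_rot: [3.142, 0.0, -0.161]
contact_force: [-1.5, -0.3, 2.6]
opening: 0.0001
```

Run:
```python
from h import *
s=cam("side"); t=cam("top")
crop(s,"s2",210,150,140,150,4);crop(t,"t2",240,100,200,200,3)
```

```text
(no output)
```

View pics/s2.png

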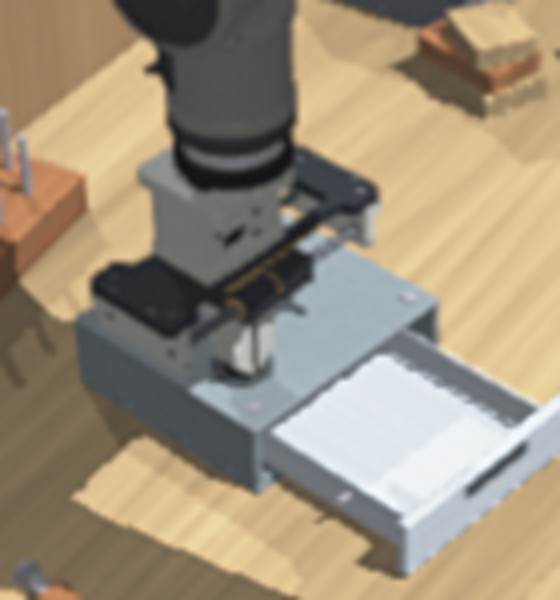

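The picture shows the tray fully out, with its front panel at about (480,480). I'll lift off and go to the key.

```bash
python3 -m crank '[[0,0,-1,0,0,0,0],[0,0,-3,0,0,0,0],[0,0,-7,0,0,0,0],[0,0,-10,0,0,0,0],[0,0,-12,0,0,0,0]]'; python3 go.py .489 -.296 .18 -.032
```

```text
time: 5.72
tool_pos: [0.597, 0.0765, 0.2036]
tool_rot: [-3.141, -0.003, -0.161]
contact_force: [-0.2, -0.3, -0.4]
opening: 0.0008
t 5.725 pos [0.597  0.0765 0.2036] rot [-3.1411 -0.0032 -0.1605] F [-0.15 -0.31 -0.4 ] open 0.0008
d cm [-4.71 38.5   2.33] w deg [-0.02 -0.18 -7.36]
```

```bash
python3 -m crank '[[-0.5,5,0,0,0,-2,0.3],[-1.5,11,0,0,0,-4,0.4],[-2.5,17,0,0,0,-6,0.4],[-3.5,23,1,0,0,-7.4,0.4],[-4,28,2,0,0,-7.4,0.4]]'; python3 -m crank '[[-0.3,5,0,0,0,0,0.4],[-0.7,9,0,0,0,0,0.4],[-0.7,10.4,0,0,0,0,0.4],[-0.7,10.4,0,0,0,0,0.4]]'; python3 go.py .489 -.296 .021 -.032
python3 - <<'E'
from h import *
s=cam("side"); t=cam("top")
crop(s,"s3",200,120,240,170,3);crop(t,"t3",260,100,240,190,3)
E
```

```text
time: 6.35
tool_pos: [0.5114, -0.1957, 0.1818]
tool_rot: [3.141, -0.002, -0.032]
contact_force: [1.2, -0.1, -0.3]
opening: 0.0366
time: 6.85
tool_pos: [0.5018, -0.2976, 0.1813]
tool_rot: [-3.141, -0.0, -0.033]
contact_force: [1.3, -0.6, 0.2]
opening: 0.0373
t 6.85 pos [ 0.5018 -0.2976  0.1813] rot [-3.1415e+00 -3.0000e-04 -3.2600e-02] F [ 1.34 -0.6   0.17] open 0.0373
d cm [-1.29 -0.11 16.03] w deg [-0.01 -0.02 -0.03]
```

View pics/s3.png

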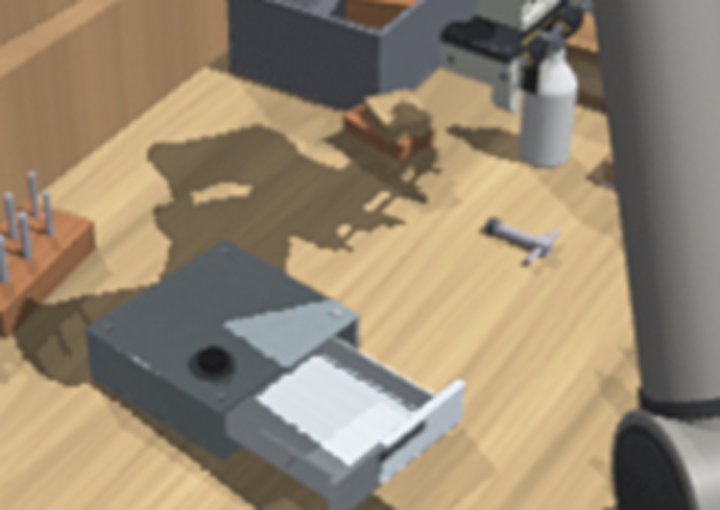

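View pics/t3.png

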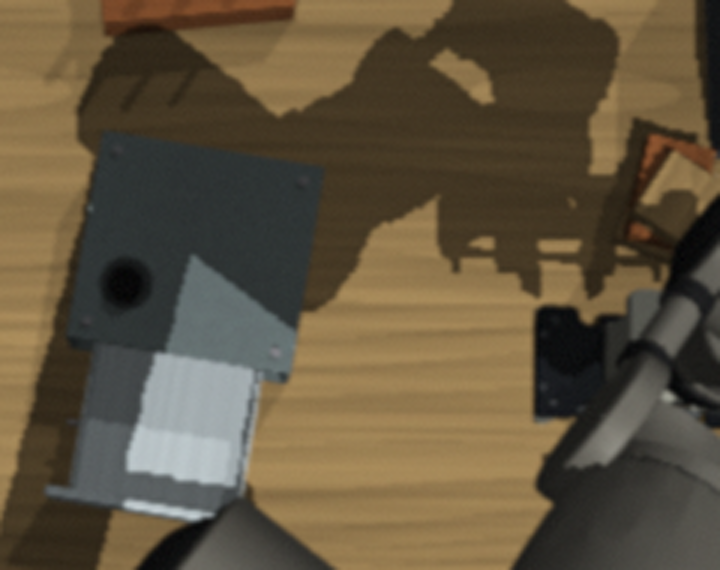

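Run:
```python
from h import *
s=cam("side"); t=cam("top")
print("glue base side",atz(s,200+547/3,120+150/3,.0),atz(s,200+547/3,120+100/3,.06))
crop(s,"s4",350,130,70,80,8)
P=lambda u,v,z:atz(t,260+u/3-.33,100+v/3-.33,z).round(4)
print("case corners",P(103,132,.056),P(325,167,.056),P(288,382,.056),P(70,345,.056),"rel",P(125,283,.068))
print("panel left top outer",P(45,494,.05))
```

```text
glue base side [ 0.53733414 -0.46051019  0.        ] [ 0.54358394 -0.46235618  0.06      ]
case corners [0.723  0.0934 0.056 ] [ 0.6951 -0.084   0.056 ] [ 0.5216 -0.054   0.056 ] [0.5502 0.1174 0.056 ] rel [0.5975 0.0742 0.068 ]
panel left top outer [0.4331 0.1357 0.05  ]
```

View pics/s4.png

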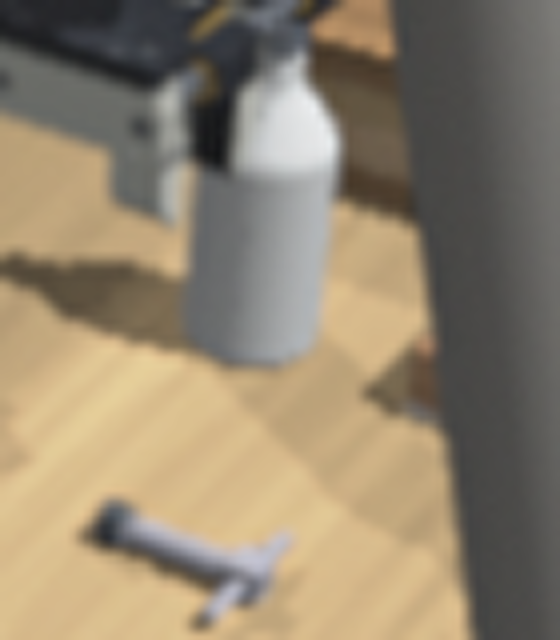

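The glue bottle clears the gripper by about 3 cm. In this crop the key's head is at (105,522) and its bar tips are at (285,540) and (203,620). I'll recheck the key with these.

```bash
cat >> fit.py <<'E'
kso=np.array([un(p,350,130,8) for p in [(203,620),(287,536),(100,520)]])
for L,o,cm in (([Ks],[kso],[s]),([K,Ks],[ko,kso],[t,s])): qk,e=fit(L,o,[.4,-.2,0],cm); print("key2",qk,e)
E
python3 fit.py|tail -2; python3 go.py .484 -.296 .07 -.035
```

```text
key2 [ 0.48867154 -0.29561618 -0.04685196] 0.16195219798515836
key2 [ 0.48927642 -0.29629221 -0.02908996] 0.36750239862067247
t 7.15 pos [ 0.5021 -0.2962  0.1814] rot [-3.1416e+00 -1.0000e-04 -2.9800e-02] F [-0.44 -0.36 -0.36] open 0.0368
d cm [-1.81  0.04 11.14] w deg [-0.  -0.   0.3]
```

```bash
python3 -m crank '[[-0.9,0,3,0,0,0,0.4],[-1.8,0,7,0,0,0,0.4],[-1.8,0,11,0,0,0,0.4],[-1.8,0,12.5,0,0,0,0.4],[-1.8,0,12.5,0,0,0,0.4]]'; python3 go.py .484 -.296 .022 -.032
python3 - <<'E'
from h import *
s=cam("side")
crop(s,"s5",330,110,90,110,5)
E
```

```text
time: 7.78
tool_pos: [0.4838, -0.2964, 0.056]
tool_rot: [-3.141, 0.001, -0.031]
contact_force: [0.5, -0.2, -0.4]
opening: 0.0364
t 7.775 pos [ 0.4838 -0.2964  0.056 ] rot [-3.141e+00  1.000e-03 -3.080e-02] F [ 0.48 -0.22 -0.37] open 0.0364
d cm [ 0.02 -0.03  3.4 ] w deg [-0.04  0.06  0.07]
```

View pics/s5.png

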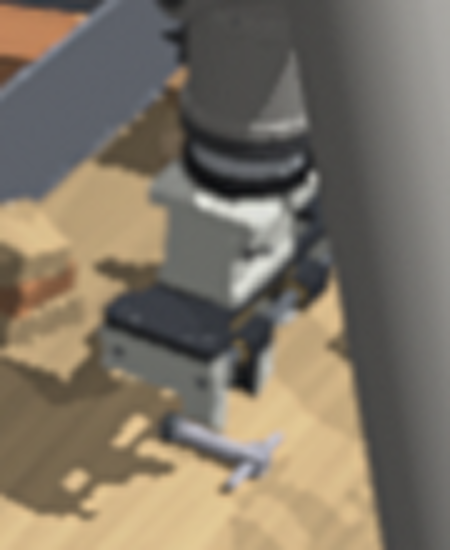

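The near finger at (205,420) sits above the shaft, and everything is lined up. I'll go down and grip.

```bash
python3 -m crank '[[0,0,1,0,0,0,0.4],[0,0,2,0,0,0,0.4],[0,0,2.8,0,0,0,0.4],[0,0,3.2,0,0,0,0.4],[0,0,3.3,0,0,0,0.4]]'; python3 -m crank '[[0,0,0.05,0,0,0,0.3],[0,0,0.05,0,0,0,0.2],[0,0,0.05,0,0,0,0.1],[0,0,0.05,0,0,0,0.0],[0,0,0.05,0,0,0,0.0]]' 25; python3 -m crank '[[0,0,0,0,0,0,0],[0,0,0,0,0,0,0],[0,0,0,0,0,0,0]]'
```

```text
time: 8.45
tool_pos: [0.4837, -0.2967, 0.0229]
tool_rot: [-3.141, 0.0, -0.032]
contact_force: [0.3, 0.7, 0.6]
opening: 0.0367
time: 9.07
tool_pos: [0.4839, -0.2969, 0.0229]
tool_rot: [3.141, -0.0, -0.031]
contact_force: [0.7, -0.1, 1.8]
opening: 0.0112
time: 9.45
tool_pos: [0.4839, -0.2968, 0.0229]
tool_rot: [3.141, -0.0, -0.031]
contact_force: [0.7, 0.1, 3.0]
opening: 0.0112
```

```bash
python3 -m crank '[[0,0,-1,0,0,0,0],[0,0,-3,0,0,0,0],[0,0,-6,0,0,0,0],[0,0,-9,0,0,0,0],[0,0,-11,0,0,0,0]]';python3 -m crank '[[0,0,-1,0,0,0,0],[0,0,-1,0,0,0,0]]'; python3 go.py .489 .042 .14 -.16
python3 - <<'E'
from h import *
s=cam("side");t=cam("top")
crop(s,"s6",330,90,110,130,4.5)
crop(t,"t6",260,100,160,190,3)
E
```

```text
time: 10.07
tool_pos: [0.484, -0.2969, 0.1346]
tool_rot: [3.141, -0.001, -0.031]
contact_force: [0.7, 0.3, -1.5]
opening: 0.0108
time: 10.32
tool_pos: [0.4839, -0.2968, 0.1431]
tool_rot: [3.141, -0.001, -0.031]
contact_force: [-0.2, -0.3, -0.5]
opening: 0.0111
t 10.325 pos [ 0.4839 -0.2968  0.1431] rot [ 3.141e+00 -7.000e-04 -3.140e-02] F [-0.18 -0.26 -0.49] open 0.0111
d cm [ -0.55 -33.88   0.29] w deg [ 0.03 -0.04  7.37]
```

View pics/s6.png

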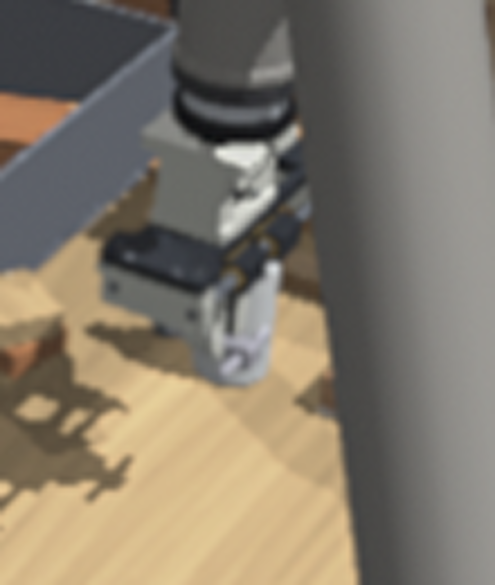

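View pics/t6.png

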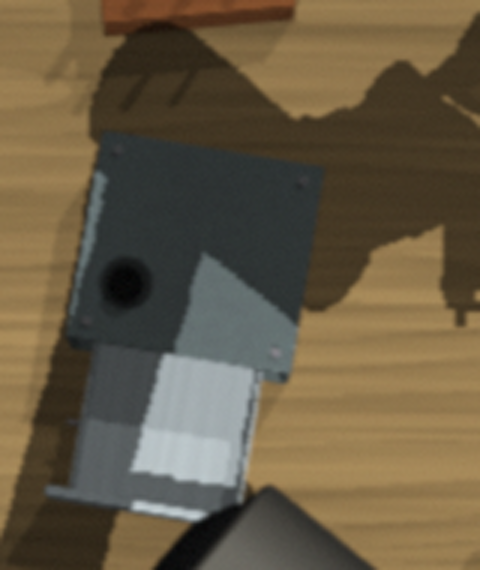

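```bash
python3 go.py .4774 .0423 .14 -.16;  python3 - <<'E'
from h import *
s=cam("side")
o=robot.observe();p=o["tool_pos"]
c,n=np.cos(-.031),np.sin(-.031)
for l in(.041,-.031): print(((proj(s,[[p[0]+l*c,p[1]+l*n,p[2]-.0149]])[0]-[330,90]+.5)*4.5-.5).round(0))
E
```

```text
t 10.425 pos [ 0.4833 -0.2964  0.1419] rot [-3.1407e+00  1.3000e-03 -3.1400e-02] F [-0.26  0.46 -0.62] open 0.011
d cm [ -1.66 -33.84   0.22] w deg [-0.05  0.08  7.37]
[157. 322.]
[256. 358.]
```

The key's head and hub match the predicted positions of (157,322) and (256,358), so it is held level. I'll carry it over the tray.

```bash
python3 -m crank '[[-0.2,-4,0,0,0,1.5,0],[-0.5,-10,0,0,0,3,0],[-0.9,-16,0,0,0,4.5,0],[-1.2,-22,0,0,0,6,0],[-1.5,-28,0,0,0,7.4,0]]';python3 -m crank '[[-0.4,-3,0,0,0,0,0],[-0.8,-5,1,0,0,0,0],[-0.8,-5.7,3,0,0,0,0],[-0.8,-5.7,5,0,0,0,0],[-0.8,-5.7,5,0,0,0,0]]'; python3 go.py .4774 .0423 .0325 -.16
python3 - <<'E'
from h import *
s=cam("side");t=cam("top")
crop(s,"s7",230,140,120,140,4)
E
```

```text
time: 11.1
tool_pos: [0.4769, -0.0146, 0.142]
tool_rot: [3.142, 0.001, -0.162]
contact_force: [1.0, 0.1, -1.4]
opening: 0.011
time: 11.72
tool_pos: [0.4773, 0.0413, 0.091]
tool_rot: [3.141, 0.005, -0.16]
contact_force: [0.1, 0.1, -2.0]
opening: 0.0113
t 11.725 pos [0.4773 0.0413 0.091 ] rot [ 3.1411  0.0046 -0.1603] F [ 0.08  0.13 -1.96] open 0.0113
d cm [ 0.02 -0.1   5.85] w deg [ 0.03  0.26 -0.02]
```

View pics/s7.png

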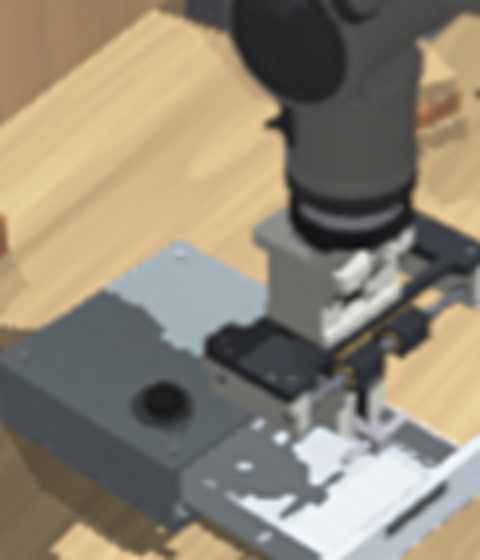

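The key is over the tray, with its hub at (380,425) inside the walls and panel. I'll lower it in.

```bash
python3 -m crank '[[0,-0.1,1.5,0,0,0,0],[0,-0.1,3,0,0,0,0],[0,-0.1,4.2,0,0,0,0],[0,-0.1,4.9,0,0,0,0],[0,-0.1,5.1,0,0,0,0]]';python3 -m crank '[[0,0,0.1,0,0,0,0],[0,0,0.2,0,0,0,0],[0,0,0.3,0,0,0,0],[0,0,0.4,0,0,0,0],[0,0,0.5,0,0,0,0]]'; python3 go.py .4774 .0423 .0325 -.16
```

```text
time: 12.45
tool_pos: [0.479, 0.042, 0.0416]
tool_rot: [3.141, 0.0, -0.161]
contact_force: [0.1, 1.1, -1.3]
opening: 0.0111
time: 13.08
tool_pos: [0.479, 0.0421, 0.0367]
tool_rot: [3.142, -0.0, -0.161]
contact_force: [-0.5, -0.2, -1.1]
opening: 0.0113
t 13.075 pos [0.479  0.0421 0.0367] rot [ 3.1415e+00 -1.0000e-04 -1.6060e-01] F [-0.46 -0.19 -1.06] open 0.0113
d cm [-0.16  0.01  0.42] w deg [ 0.   -0.01 -0.03]
```

```bash
python3 -m crank '[[0,0,0.1,0,0,0,0],[0,0,0.2,0,0,0,0],[0,0,0.3,0,0,0,0],[0,0,0.38,0,0,0,0],[0,0,0.42,0,0,0,0]]';python3 -m crank '[[0,0,0.04,0,0,0,0],[0,0,0.04,0,0,0,0]]'
```

```text
time: 13.7
tool_pos: [0.4789, 0.0421, 0.0324]
tool_rot: [3.141, -0.0, -0.161]
contact_force: [0.3, 0.3, -0.5]
opening: 0.0111
time: 13.95
tool_pos: [0.4789, 0.0421, 0.0321]
tool_rot: [3.142, 0.0, -0.161]
contact_force: [-0.1, 1.1, 0.1]
opening: 0.0111
```

```bash
python3 -m crank '[[0,0,0,0,0,0,0.2],[0,0,0,0,0,0,0.25],[0,0,0,0,0,0,0.3],[0,0,0,0,0,0,0.3]]';python3 -m crank '[[0,0,-0.5,0,0,0,0.3],[0,0,-2,0,0,0,0.3],[0,0,-5,0,0,0,0.3],[0,0,-9,0,0,0,0.2],[0,0,-12,0,0,0,0]]'
python3 - <<'E'
from h import *
s=cam("side");t=cam("top")
crop(s,"s8",200,160,150,140,4);crop(t,"t8",260,130,120,150,4)
E
```

```text
time: 14.45
tool_pos: [0.479, 0.0421, 0.0322]
tool_rot: [3.142, -0.0, -0.161]
contact_force: [0.1, -0.2, 0.7]
opening: 0.0275
time: 15.08
tool_pos: [0.4793, 0.0421, 0.1549]
tool_rot: [-3.141, -0.003, -0.161]
contact_force: [1.1, -0.1, -0.6]
opening: 0.0128
```

View pics/s8.png

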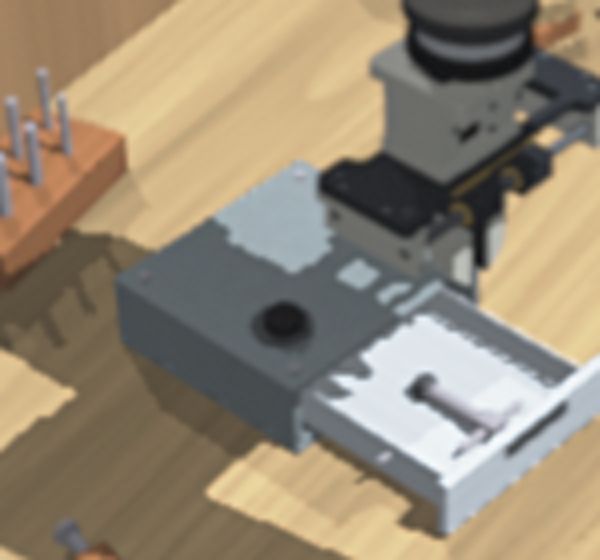

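View pics/t8.png

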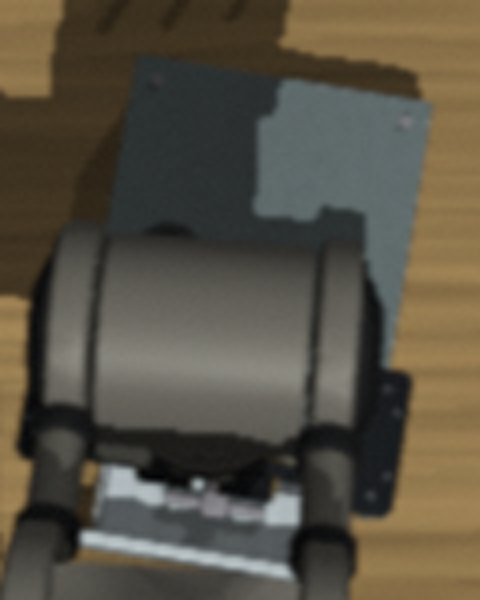

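Both views show the key flat in the middle of the tray, with its shaft at (455,400) in the side crop and the tray still out. Now I'll move the closed fingers in front of the panel.

```bash
python3 -m crank '[[-3,0,0,0,0,0,0],[-7,0,0,0,0,0,0],[-9.8,0,0,0,0,0,0],[-9.8,0,1,0,0,0,0],[-9.8,0,2,0,0,0,0]]' 10;python3 go.py .382 .0576 .036 -.161
```

```text
time: 15.8
tool_pos: [0.3831, 0.0577, 0.1317]
tool_rot: [-3.142, -0.001, -0.161]
contact_force: [-0.0, -0.1, 0.2]
opening: 0.0007
t 15.8 pos [0.3831 0.0577 0.1317] rot [-3.1416e+00 -1.4000e-03 -1.6050e-01] F [-0.03 -0.07  0.18] open 0.0007
d cm [-0.12  0.02  9.57] w deg [-0.   -0.08  0.03]
```

```bash
python3 -m crank '[[0,0,3,0,0,0,0],[0,0,6,0,0,0,0],[0,0,8.3,0,0,0,0],[0,0,9.3,0,0,0,0],[0,0,9.5,0,0,0,0]]';python3 -m crank '[[0,0,0,0,0,0,0]]'
python3 - <<'E'
from h import *
s=cam("side");t=cam("top")
crop(s,"s9",230,160,150,140,4);crop(t,"t9",260,130,120,150,4)
E
```

```text
time: 16.42
tool_pos: [0.3824, 0.0577, 0.0364]
tool_rot: [3.141, 0.001, -0.161]
contact_force: [-0.3, 0.2, -0.2]
opening: 0.0006
time: 16.55
tool_pos: [0.3828, 0.0577, 0.0374]
tool_rot: [3.142, -0.001, -0.161]
contact_force: [0.4, -0.3, 0.3]
opening: 0.0008
```

View pics/s9.png

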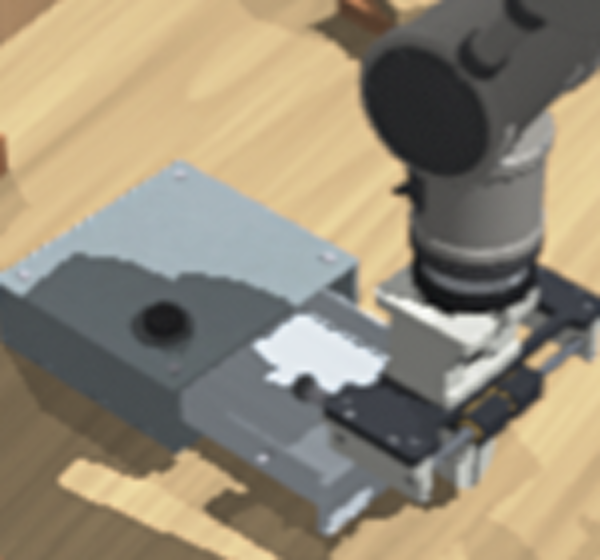

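View pics/t9.png

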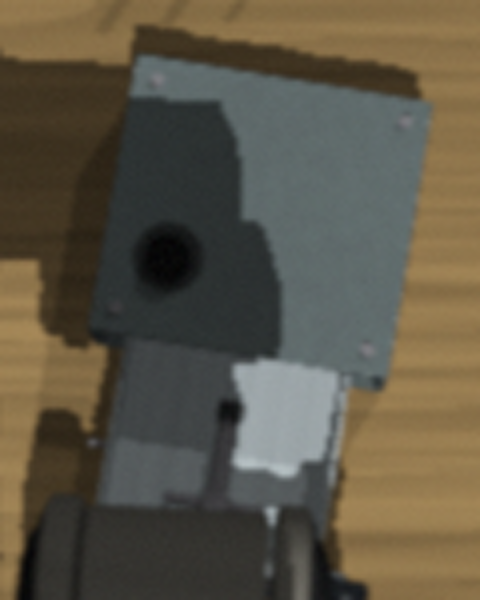

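The fingers are in front of the panel's centre with a gap of about 27 mm, and the key is in the tray with its head at (230,410). I'll approach slowly.

```bash
python3 -m crank '[[0.6,0,0,0,0,0,0],[1.2,0,0,0,0,0,0],[1.7,0,0,0,0,0,0],[2.0,0,0,0,0,0,0],[2.1,0,0,0,0,0,0]]';python3 -m crank '[[0.15,0,0,0,0,0,0],[0.3,0,0,0,0,0,0],[0.45,0,0,0,0,0,0],[0.6,0,0,0,0,0,0],[0.75,0,0,0,0,0,0]]';python3 -m crank '[[0.15,0,0,0,0,0,0],[0.3,0,0,0,0,0,0],[0.45,0,0,0,0,0,0],[0.6,0,0,0,0,0,0],[0.75,0,0,0,0,0,0]]'
```

```text
time: 17.27
tool_pos: [0.4031, 0.0544, 0.037]
tool_rot: [3.142, 0.0, -0.161]
contact_force: [-0.5, 0.7, -0.4]
opening: 0.0002
time: 17.9
tool_pos: [0.4098, 0.0533, 0.037]
tool_rot: [3.141, 0.001, -0.161]
contact_force: [-2.4, 1.1, 1.0]
opening: 0.0004
time: 18.52
tool_pos: [0.4177, 0.052, 0.037]
tool_rot: [3.141, 0.0, -0.161]
contact_force: [-2.5, -0.3, 0.2]
opening: 0.0006
```

Contact came at TCP x≈0.409, with about 2 N. I'll push in steadily and stay short of the ramp.

```bash
python3 -m crank '[[0.3,0,0,0,0,0,0],[0.7,0,0,0,0,0,0],[1.1,0,0,0,0,0,0],[1.5,0,0,0,0,0,0],[1.9,0,0,0,0,0,0]]';python3 -m crank '[[0.4,0,0,0,0,0,0],[0.8,0,0,0,0,0,0],[1.2,0,0,0,0,0,0],[1.6,0,0,0,0,0,0],[2.0,0,0,0,0,0,0]]';python3 -m crank '[[0.4,0,0,0,0,0,0],[0.8,0,0,0,0,0,0],[1.2,0,0,0,0,0,0],[1.6,0,0,0,0,0,0],[1.9,0,0,0,0,0,0]]'
```

```text
time: 19.15
tool_pos: [0.4367, 0.0489, 0.037]
tool_rot: [3.141, 0.0, -0.161]
contact_force: [-3.1, -0.2, -0.2]
opening: 0.0004
time: 19.77
tool_pos: [0.4564, 0.0457, 0.0371]
tool_rot: [3.141, 0.0, -0.161]
contact_force: [-4.5, -1.7, -1.0]
opening: 0.0003
time: 20.4
tool_pos: [0.4752, 0.0427, 0.0371]
tool_rot: [3.142, -0.0, -0.161]
contact_force: [-4.3, -1.5, -0.7]
opening: 0.0004
```

```bash
python3 -m crank '[[0.3,0,0,0,0,0,0],[0.6,0,0,0,0,0,0],[0.8,0,0,0,0,0,0],[1.0,0,0,0,0,0,0],[1.1,0,0,0,0,0,0]]'
python3 - <<'E'
from h import *
s=cam("side");t=cam("top")
crop(s,"s10",220,170,150,120,4);crop(t,"t10",260,130,120,150,4)
print(robot.observe()["tool_pos"])
E
```

```text
time: 21.02
tool_pos: [0.486, 0.041, 0.0371]
tool_rot: [3.141, -0.0, -0.161]
contact_force: [-3.9, -2.3, -1.3]
opening: 0.0003
[0.48609664 0.0409821  0.03713806]
```

View pics/s10.png

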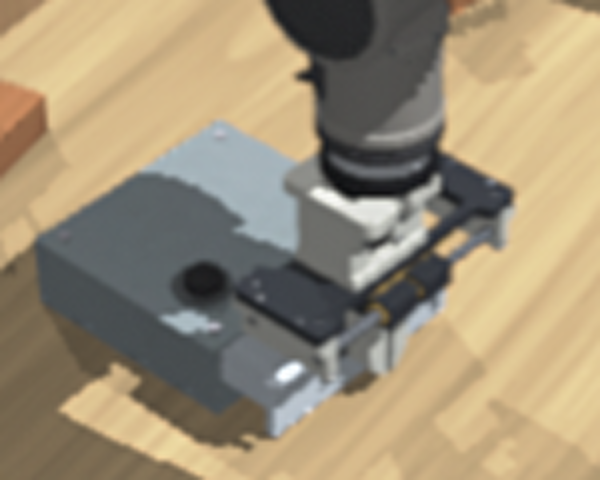

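The tray is about 80% in, and the gripper body clears the release at (203,280). I'll go slower from here.

```bash
python3 -m crank '[[0.15,0,0,0,0,0,0],[0.3,0,0,0,0,0,0],[0.45,0,0,0,0,0,0],[0.6,0,0,0,0,0,0],[0.75,0,0,0,0,0,0]]'; for i in 1; do python3 -m crank '[[0.06,0,0,0,0,0,0],[0.12,0,0,0,0,0,0],[0.18,0,0,0,0,0,0],[0.24,0,0,0,0,0,0],[0.3,0,0,0,0,0,0]]';done
```

```text
time: 21.75
tool_pos: [0.4934, 0.0398, 0.0371]
tool_rot: [3.142, -0.0, -0.161]
contact_force: [-4.4, -1.3, 0.6]
opening: 0.0005
time: 22.38
tool_pos: [0.4963, 0.0393, 0.0371]
tool_rot: [3.142, -0.0, -0.161]
contact_force: [-4.2, -1.0, 1.0]
opening: 0.0001
```

```bash
python3 -m crank '[[0.05,0,0,0,0,0,0],[0.1,0,0,0,0,0,0],[0.15,0,0,0,0,0,0],[0.2,0,0,0,0,0,0]]'; python3 -m crank '[[0.05,0,0,0,0,0,0],[0.1,0,0,0,0,0,0],[0.15,0,0,0,0,0,0],[0.2,0,0,0,0,0,0]]'
```

```text
time: 22.88
tool_pos: [0.4982, 0.039, 0.0371]
tool_rot: [3.142, -0.0, -0.161]
contact_force: [-4.5, -1.7, 1.0]
opening: 0.0006
time: 23.38
tool_pos: [0.5002, 0.0387, 0.0371]
tool_rot: [3.142, -0.0, -0.161]
contact_force: [-4.8, -0.7, 0.5]
opening: 0.0003
```

```bash
python3 -m crank '[[0.03,0,0,0,0,0,0],[0.06,0,0,0,0,0,0],[0.09,0,0,0,0,0,0],[0.12,0,0,0,0,0,0]]'; python3 -m crank '[[0.03,0,0,0,0,0,0],[0.06,0,0,0,0,0,0],[0.09,0,0,0,0,0,0],[0.12,0,0,0,0,0,0]]';python3 -m crank '[[0.03,0,0,0,0,0,0],[0.06,0,0,0,0,0,0],[0.09,0,0,0,0,0,0],[0.12,0,0,0,0,0,0]]'
```

```text
time: 23.88
tool_pos: [0.5014, 0.0384, 0.0371]
tool_rot: [3.141, -0.0, -0.161]
contact_force: [-4.7, -1.6, 1.0]
opening: 0.0005
time: 24.38
tool_pos: [0.5026, 0.0383, 0.0371]
tool_rot: [3.142, -0.0, -0.161]
contact_force: [-4.9, -1.1, 1.6]
opening: 0.0004
time: 24.88
tool_pos: [0.5038, 0.0381, 0.0371]
tool_rot: [3.141, -0.0, -0.16]
contact_force: [-4.5, -0.6, 1.4]
opening: 0.0002
```

```bash
python3 -m crank '[[0.03,0,0,0,0,0,0],[0.06,0,0,0,0,0,0],[0.09,0,0,0,0,0,0]]'; python3 -m crank '[[0.03,0,0,0,0,0,0],[0.06,0,0,0,0,0,0],[0.09,0,0,0,0,0,0]]';python3 -m crank '[[0.03,0,0,0,0,0,0],[0.06,0,0,0,0,0,0],[0.09,0,0,0,0,0,0]]'
```

```text
time: 25.25
tool_pos: [0.5046, 0.0379, 0.0371]
tool_rot: [3.142, -0.0, -0.161]
contact_force: [-4.2, -1.1, 1.4]
opening: 0.0005
time: 25.62
tool_pos: [0.5054, 0.0378, 0.0371]
tool_rot: [3.141, 0.0, -0.161]
contact_force: [-5.8, -0.6, 1.3]
opening: 0.0
time: 26.0
tool_pos: [0.5059, 0.0377, 0.0371]
tool_rot: [3.141, 0.001, -0.161]
contact_force: [-6.2, -0.4, 3.9]
opening: 0.0003
```

The ramp starts at x≈0.505, so I expect home at about 0.514 and the hard stop at about 0.5155.

```bash
python3 -m crank '[[0.025,0,0,0,0,0,0],[0.05,0,0,0,0,0,0],[0.075,0,0,0,0,0,0]]'; python3 -m crank '[[0.025,0,0,0,0,0,0],[0.05,0,0,0,0,0,0],[0.075,0,0,0,0,0,0]]'
```

```text
time: 26.38
tool_pos: [0.5063, 0.0377, 0.0371]
tool_rot: [3.141, 0.002, -0.161]
contact_force: [-8.7, -0.3, 4.9]
opening: 0.0004
time: 26.75
tool_pos: [0.5067, 0.0376, 0.0371]
tool_rot: [3.141, 0.002, -0.161]
contact_force: [-8.9, -0.2, 5.3]
opening: 0.0002
```

```bash
python3 -m crank '[[0.025,0,0,0,0,0,0],[0.05,0,0,0,0,0,0],[0.075,0,0,0,0,0,0]]'; python3 -m crank '[[0.025,0,0,0,0,0,0],[0.05,0,0,0,0,0,0],[0.075,0,0,0,0,0,0]]'
```

```text
time: 27.12
tool_pos: [0.5069, 0.0375, 0.0371]
tool_rot: [3.141, 0.004, -0.16]
contact_force: [-11.9, 0.5, 7.2]
opening: 0.0004
time: 27.5
tool_pos: [0.5079, 0.0374, 0.0371]
tool_rot: [3.141, 0.003, -0.16]
contact_force: [-9.5, 0.1, 6.8]
opening: 0.0003
```

```bash
python3 -m crank '[[0.025,0,0,0,0,0,0],[0.05,0,0,0,0,0,0],[0.075,0,0,0,0,0,0]]'; python3 -m crank '[[0.025,0,0,0,0,0,0],[0.05,0,0,0,0,0,0],[0.075,0,0,0,0,0,0]]'
```

```text
time: 27.88
tool_pos: [0.5081, 0.0373, 0.0371]
tool_rot: [3.141, 0.004, -0.16]
contact_force: [-12.3, -0.1, 7.7]
opening: -0.0001
time: 28.25
tool_pos: [0.5098, 0.0371, 0.0371]
tool_rot: [3.141, 0.002, -0.16]
contact_force: [-7.0, -1.0, 3.7]
opening: 0.0004
```

```bash
python3 -m crank '[[0.025,0,0,0,0,0,0],[0.05,0,0,0,0,0,0],[0.075,0,0,0,0,0,0]]'; python3 -m crank '[[0.025,0,0,0,0,0,0],[0.05,0,0,0,0,0,0],[0.075,0,0,0,0,0,0]]'
```

```text
time: 28.62
tool_pos: [0.5115, 0.0368, 0.0371]
tool_rot: [3.141, 0.0, -0.161]
contact_force: [-3.5, -0.6, 1.5]
opening: 0.0006
time: 29.0
tool_pos: [0.5122, 0.0367, 0.0371]
tool_rot: [3.141, 0.0, -0.161]
contact_force: [-5.0, -1.0, 1.2]
opening: 0.0002
```

```bash
python3 -m crank '[[0.025,0,0,0,0,0,0],[0.05,0,0,0,0,0,0]]'; python3 -m crank '[[0.025,0,0,0,0,0,0],[0.05,0,0,0,0,0,0]]'; python3 -m crank '[[0.02,0,0,0,0,0,0],[0.04,0,0,0,0,0,0]]'
```

```text
time: 29.25
tool_pos: [0.5128, 0.0366, 0.0371]
tool_rot: [3.141, -0.0, -0.161]
contact_force: [-4.2, -0.8, 1.0]
opening: 0.0005
time: 29.5
tool_pos: [0.5134, 0.0365, 0.0371]
tool_rot: [3.141, -0.0, -0.161]
contact_force: [-4.1, -0.8, 0.3]
opening: 0.0005
time: 29.75
tool_pos: [0.5138, 0.0364, 0.0371]
tool_rot: [3.141, -0.0, -0.161]
contact_force: [-4.3, -2.5, -0.5]
opening: 0.0003
```

```bash
cat > rel.py <<'E'
import sys; from h import *
s=cam("side"); a=crop(s,sys.argv[1],245,215,50,45,8)
E
python3 rel.py r1; python3 -m crank '[[0.015,0,0,0,0,0,0],[0.03,0,0,0,0,0,0]]'; python3 rel.py r2;  python3 -m crank '[[0.015,0,0,0,0,0,0],[0.03,0,0,0,0,0,0]]'; python3 rel.py r3; python3 -c "
import cv2,numpy as np
cv2.imwrite('pics/rr.png',np.hstack([cv2.resize(cv2.imread(f'pics/r{i}.png'),(266,240)) for i in (1,2,3)]))"
```

```text
time: 30.05
tool_pos: [0.514, 0.0364, 0.0371]
tool_rot: [3.141, -0.0, -0.161]
contact_force: [-3.2, -2.0, -0.0]
opening: 0.0006
time: 30.35
tool_pos: [0.5143, 0.0364, 0.0371]
tool_rot: [3.142, -0.0, -0.161]
contact_force: [-4.2, -1.4, 0.5]
opening: 0.0005
```

View pics/rr.png

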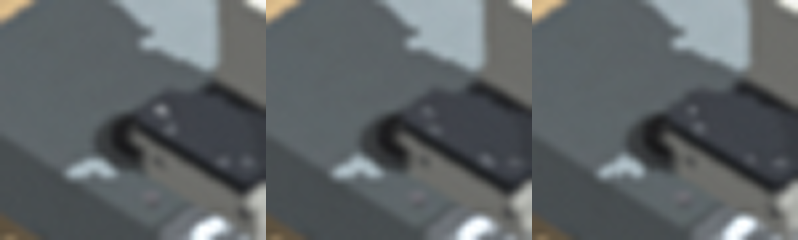

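The gripper hides the release in all three crops, so I'll rely on force: small steps until it starts to rise at the hard stop.

```bash
python3 -m crank '[[0.015,0,0,0,0,0,0],[0.03,0,0,0,0,0,0]]';  python3 -m crank '[[0.015,0,0,0,0,0,0],[0.03,0,0,0,0,0,0]]'
```

```text
time: 30.65
tool_pos: [0.5146, 0.0363, 0.0371]
tool_rot: [3.142, -0.0, -0.161]
contact_force: [-5.2, -2.0, -0.8]
opening: 0.0005
time: 30.9
tool_pos: [0.515, 0.0363, 0.0371]
tool_rot: [3.142, -0.0, -0.16]
contact_force: [-2.9, -0.9, -0.3]
opening: 0.0003
```

```bash
python3 -m crank '[[0.01,0,0,0,0,0,0],[0.02,0,0,0,0,0,0]]'
```

```text
time: 31.15
tool_pos: [0.515, 0.0363, 0.0371]
tool_rot: [3.142, 0.0, -0.161]
contact_force: [-3.0, -0.8, -0.6]
opening: 0.0004
```

```bash
python3 -m crank '[[0.01,0,0,0,0,0,0],[0.02,0,0,0,0,0,0]]'
```

```text
time: 31.4
tool_pos: [0.5151, 0.0363, 0.0371]
tool_rot: [3.142, 0.0, -0.161]
contact_force: [-4.1, -0.9, 0.8]
opening: 0.0006
```

```bash
python3 -m crank '[[0.01,0,0,0,0,0,0],[0.02,0,0,0,0,0,0]]'
```

```text
time: 31.65
tool_pos: [0.5153, 0.0362, 0.0371]
tool_rot: [3.142, 0.0, -0.161]
contact_force: [-5.0, -0.3, 0.4]
opening: 0.0008
```

```bash
python3 -m crank '[[0.01,0,0,0,0,0,0],[0.02,0,0,0,0,0,0]]'
```

```text
time: 31.9
tool_pos: [0.5156, 0.0362, 0.0371]
tool_rot: [3.142, 0.0, -0.161]
contact_force: [-5.4, 0.2, 0.2]
opening: 0.0005
```

```bash
python3 -m crank '[[0.01,0,0,0,0,0,0],[0.02,0,0,0,0,0,0]]'
```

```text
time: 32.15
tool_pos: [0.5159, 0.0361, 0.0371]
tool_rot: [3.142, 0.0, -0.161]
contact_force: [-4.3, -0.2, 0.7]
opening: 0.0002
```

```bash
python3 -m crank '[[0.01,0,0,0,0,0,0],[0.02,0,0,0,0,0,0]]'
```

```text
time: 32.4
tool_pos: [0.5161, 0.0361, 0.0371]
tool_rot: [3.142, -0.0, -0.161]
contact_force: [-3.9, 0.6, 0.4]
opening: 0.0007
```

```bash
python3 -m crank '[[0.01,0,0,0,0,0,0],[0.02,0,0,0,0,0,0]]'
```

```text
time: 32.65
tool_pos: [0.5163, 0.0361, 0.0371]
tool_rot: [3.142, -0.0, -0.161]
contact_force: [-3.9, -0.1, 0.5]
opening: 0.0006
```

```bash
python3 -m crank '[[0.01,0,0,0,0,0,0],[0.02,0,0,0,0,0,0]]'
```

```text
time: 32.9
tool_pos: [0.5165, 0.036, 0.0371]
tool_rot: [3.142, -0.0, -0.161]
contact_force: [-5.0, 0.8, 1.0]
opening: -0.0
```

```bash
python3 -m crank '[[0.01,0,0,0,0,0,0],[0.02,0,0,0,0,0,0]]'
```

```text
time: 33.15
tool_pos: [0.5167, 0.036, 0.0371]
tool_rot: [3.142, -0.0, -0.161]
contact_force: [-4.5, 0.5, 0.7]
opening: 0.0005
```

```bash
python3 -m crank '[[0.01,0,0,0,0,0,0],[0.02,0,0,0,0,0,0]]'
```

```text
time: 33.4
tool_pos: [0.5168, 0.036, 0.0371]
tool_rot: [3.141, 0.0, -0.161]
contact_force: [-5.7, 0.4, 1.1]
opening: 0.0002
```

```bash
python3 -m crank '[[0.01,0,0,0,0,0,0],[0.02,0,0,0,0,0,0]]'
```

```text
time: 33.65
tool_pos: [0.5168, 0.036, 0.0371]
tool_rot: [3.141, 0.0, -0.161]
contact_force: [-5.1, 0.3, 2.0]
opening: 0.0006
```

```bash
python3 rel.py r4
```

```text
(no output)
```

View pics/r4.png

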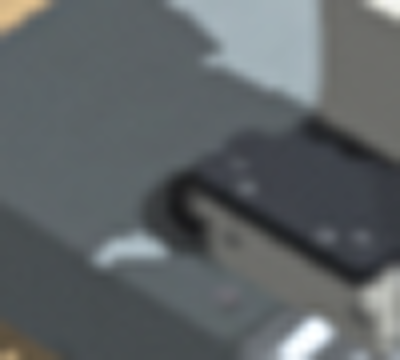

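```bash
python3 -m crank '[[0.01,0,0,0,0,0,0],[0.02,0,0,0,0,0,0]]'
```

```text
time: 33.95
tool_pos: [0.5169, 0.036, 0.0371]
tool_rot: [3.141, 0.001, -0.161]
contact_force: [-6.4, 0.1, 2.3]
opening: 0.0005
```

```bash
python3 -m crank '[[0.01,0,0,0,0,0,0],[0.02,0,0,0,0,0,0]]'
```

```text
time: 34.2
tool_pos: [0.5169, 0.0359, 0.0371]
tool_rot: [3.141, 0.001, -0.161]
contact_force: [-7.5, 1.0, 3.0]
opening: 0.0007
```

```bash
python3 -m crank '[[0.01,0,0,0,0,0,0],[0.02,0,0,0,0,0,0]]'
```

```text
time: 34.45
tool_pos: [0.517, 0.0359, 0.0371]
tool_rot: [3.141, 0.001, -0.16]
contact_force: [-7.3, 0.1, 3.1]
opening: 0.0003
```

The position has stalled at 0.517 while the force climbs to about 8 N. That is the hard stop, so home is already behind me. I'll back off gently and check.

```bash
python3 -m crank '[[-0.1,0,0,0,0,0,0],[-0.2,0,0,0,0,0,0],[-0.3,0,0,0,0,0,0],[-0.4,0,0,0,0,0,0],[-0.5,0,0,0,0,0,0]]'; python3 -m crank '[[-1,0,0,0,0,0,0],[-2.5,0,0,0,0,0,0],[-4,0,0,0,0,0,0],[-5,0,0,0,0,0,0],[-5,0,0,0,0,0,0]]'; python3 -m crank '[[0,0,-3,0,0,0,0],[0,0,-8,0,0,0,0],[0,0,-12,0,0,0,0],[0,0,-15,0,0,0,0],[0,0,-15,0,0,0,0]]'
python3 - <<'E'
from h import *
s=cam("side");t=cam("top")
crop(s,"s11",210,170,150,120,4.5);crop(t,"t11",260,130,120,150,4)
E
```

```text
time: 35.08
tool_pos: [0.5138, 0.0365, 0.0375]
tool_rot: [-3.142, -0.003, -0.161]
contact_force: [0.0, -0.4, 0.2]
opening: 0.0007
time: 35.7
tool_pos: [0.4628, 0.0448, 0.0372]
tool_rot: [3.141, 0.0, -0.16]
contact_force: [-0.0, -0.2, 0.2]
opening: 0.0001
time: 36.33
tool_pos: [0.4652, 0.0445, 0.1894]
tool_rot: [-3.141, -0.006, -0.161]
contact_force: [0.8, -0.2, -1.3]
opening: 0.0006
```

View pics/s11.png

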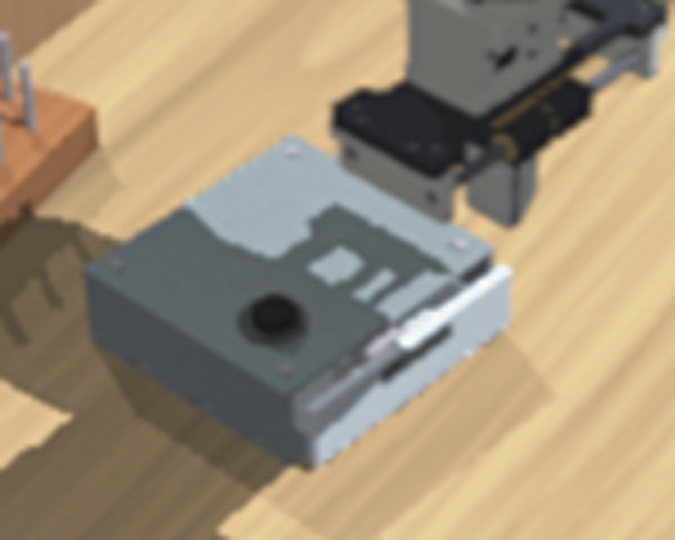

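View pics/t11.png

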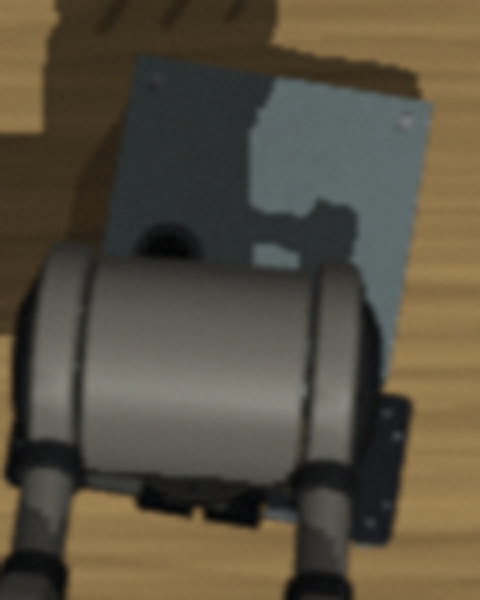

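The tray is shut and holding with the robot clear, and the release at (272,315) stands up. One more check, that it stays shut and the bystanders haven't moved.

```bash
python3 -m crank '[[0,0,0,0,0,0,0],[0,0,0,0,0,0,0],[0,0,0,0,0,0,0],[0,0,0,0,0,0,0],[0,0,0,0,0,0,0]]'
python3 - <<'E'
from h import *
s=cam("side")
a=cv2.imread("pics/side0.png"); cv2.imwrite("pics/s12.png",s["frame"][:,:,::-1])
d=np.hstack([a[90:440,80:480],s["frame"][90:440,80:480,::-1]]); cv2.imwrite("pics/cmp.png",d)
E
```

```text
time: 37.05
tool_pos: [0.4634, 0.0446, 0.1871]
tool_rot: [3.141, -0.0, -0.161]
contact_force: [-0.6, 0.1, -0.4]
opening: 0.0005
```

View pics/cmp.png

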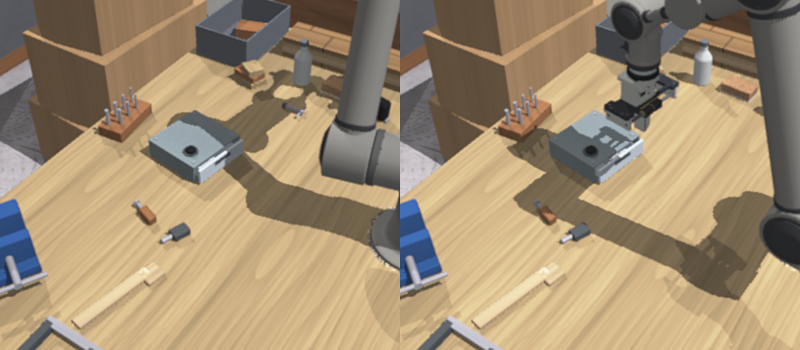

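In the comparison the case is shut at (597,148), as it was at the start. The countersink, collet, push stick and glue are where they were, and the key is no longer on the bench.

```bash
python3 -c "
from cell import robot
print(robot.hand_in())"
```

```text
the job is handed in; nothing more can be done
None
```

The job is done and handed in at about 37 s of robot time. I pressed the release and the tray sprang fully out. I set the chuck key flat in the middle of the tray, then pushed the tray home slowly by its front.

- **Forces:** The highest reading was about 15 N in total while crossing the ramp, under the 20 N limit. Forces were read only at the end of each move, so short peaks in between would not show.
- **Tray shut:** The gripper hid the release, so I never saw the click itself. I pushed lightly onto the hard stop (about 8 N), then backed off. The tray stayed shut with the robot clear, and the release was up again.
- **Key and bystanders:** The last view of the key, just before the push, showed it flat in the tray. Once the tray was shut it was out of sight. In the final side view the countersink, collet, push stick and glue bottle had not moved. The arm hid the offcuts, and I did not re-measure the tape measure or sanding block, but the arm stayed clear of them.
- **Estimate that was off:** The hard stop came 1 to 1.5 mm later than I estimated from where the ramp began.

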